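Surface temperature check on a dry-block heater

ROBOT

A 6-joint arm with a two-finger parallel gripper is mounted at the origin on the work surface. World frame = base frame: x ahead of the robot, y to its left, z up, the work surface at z = 0. Lengths are in m, angles in rad, forces in N, time in s.
With the tool pointing down it reaches from about 0.325 to 1 m from the base axis. Payload 5.1 kg.
Tool frame: the origin (TCP) lies on the front face of the gripper's body, between the roots of the fingers; the fingertips stand 73 mm ahead of it and the grasp point (between the pads) lies 54 mm ahead of it; z points along the fingers, x is the direction in which the jaws open and shut, and the axes are right-handed (so a half turn about z gives the same grasp; the last joint's range is limited). The gripper opens to 85 mm and grips with 20 to 120 N. Pads are 22 mm wide; open, the fingers measure 114 mm over their backs; the gripper's body (76 mm by 85 mm) begins 54 mm behind the grasp point. The pads swing forward as they close: fully open they stand 13 mm farther back than shut.
Start: joints at [1.198, 0.124, 1.65, -0, 1.367, -0.083], TCP at [0.186, 0.623, 0.304] pointing down, gripper open.
Joint ranges: [-2.61, 2.61], [-1.02, 2.33], [0.03, 2.71], [-1.35, 4.49], [0.32, 2.68], [-2.91, 2.91]. Speed limits (rad/s): [2.57, 2.57, 3.14, 3.14, 3.14, 3.14].

INTERFACE

Orientations are given as a rotation vector (axis times angle).
In Python, from cell import env gives the robot as it stands.
- The arm moves only by the tool move_arm, never from a script. Its argument "targets" is a list of rows, each a list of 7 numbers: the shift along the world's x, y, z in mm, then the turn, a rotation vector about the world's x, y, z in degrees, then the finger opening in mm, from 0 to 85.4. A call has 1 to 10 rows; each row is the pose to reach, as a shift and turn from the pose measured when the call began; what a row does not reach only later rows make up. A row lasts 1/12 s, in which the tool goes at most 41.7 mm and 7.16 degrees, less where a joint would pass 70% of its speed; a pose out of reach is approached as far as the arm can. A call with a gripper value outside its range is refused whole. The fingers move at their own pace and stop on an object; "squeeze" is the grip in N (left out, the last holds). Time passes only in rows, so rows that repeat a pose let the fingers close. It gives the time, the measured TCP pose, the force and the opening at its end, in the units of the state.
- env.read_state(): the state, without advancing time (a new reading comes with each control period).
- env.camera(name): name is "scene" or "top"; returns a dict with "frame" (420x560x3 uint8, red, green, blue), "K" (3x3 intrinsics, pixels), "D" ([k1, k2, p1, p2, k3] as OpenCV has them; the pictures are not rectified), "world_to_cam" (4x4, takes a point from world to camera coordinates). Camera axes: x right, y down, z forward; pixel columns grow to the right and rows downward; lengths in m; the calibration is good to about 2 mm. A picture is of the moment at which its call begins. There is no depth.
- env.job_done(): hands the job in, once; it reports no verdict.
Trained networks look in the newest picture that a camera, given by its name, has taken for a name from the list of things; names that differ only in an ending like _2 or _b are one class to them, and where a whole thing is asked for, a point or a joint stands for the part that bears it (a point fixed in the world has none). Each returns a list of dicts, best first, with "conf" (0 to 1); they miss things now and then, are a little off and sometimes report something else, mostly with a low value. They report only what shows in the picture. A call takes as long as a camera call. They do not tell look-alikes from the thing itself.
- env.masks_of(name, camera): "pixels" (420x560 bool, what is visible of it) and "rect" ([left, top, width, height] in pixels, round what is visible of it).
The state is a dict: "t": time; "q": joint angles; "joint_vel": joint speeds; "joint_torque": joint torques, N m; "ee_pos": TCP position; "tool_rot": TCP orientation; "ft_force": force on the tool from outside, world axes, zero at the start; "moment": the same for the moment, N m; "width": finger opening in m.
Only numpy, scipy, OpenCV 4.12 (cv2) and the standard library are available. Lean on these libraries where they do the work, as an engineer would, in place of code of your own. Each camera call takes 0.05 s, during which the arm holds its last target.

TASK

Take a surface temperature reading of the dry-block heater: first turn the selector on the thermometer console to its three-dot mark and let go of it, then lift the probe out of its stand and touch its spring tip to the heater inside the dark ring, probe upright, pressing gently so that the spring tip is pushed about half way in. Finish while still holding the probe steady there, and leave the tip box, the bottle and the tube rack where they stand.

Things in the scene. Friction and masses are not known exactly. Their poses are not given: they have to be found in the camera images.
- reader: Thermometer console, a grey box 110 (x) x 130 (y) x 65 mm high, fixed. Origin: centre of its underside; z up. On top: the selector, its vertical axis at (+20, +22) mm from the origin, and a blank display at -y. White dots mark the selector's four positions: rows of one, two, three and four dots running outward from 31 mm radius.
- dial_grip (a point): Point to grip the selector: on its axis, 95 mm above the bench. The selector is a black disc (44 mm across) with an upright bar 42 mm long, 14 mm thick, from 75 to 105 mm above the bench. The bar lies along this point's x axis; the white line on its top points along the point's -x, to the dots.
- dial (a joint): Selector angle, rad, growing clockwise from above. Detents at 0 (one dot), 0.6 (two), 1.2 (three), 1.8 (four); stops at -0.1 and 1.9. At angle q the white line points at pi + 0.9 - q in the console's frame (counterclockwise from +x). Takes 0.1 N m to turn; let go, it snaps to the nearest detent. Starts anywhere from one to just past two dots, then snaps.
- stand: Probe stand, a white block 70 x 70 x 80 mm high, fixed to the bench, with a vertical 16 mm hole through its middle. Origin: centre of its underside.
- probe: Cordless contact probe, 150 mm, 0.13 kg, upright in the stand's hole. Origin: free end of the unpressed tip; z along the axis to the handle. From the end: 8 mm spring tip to z 22 mm, 12 mm shaft to z 70, 38 mm round collar z 70 to 76 resting on the stand's top, grey handle 24 (x) by 34 mm (y) z 76 to 150. In the stand its origin is 10 mm above the bench; it must rise over 70 mm to come out.
- probe_end (a point): The rounded end of the probe's spring tip (8 mm ball); moves with the tip.
- probe_tip (a joint): How far the spring tip is pushed in, m: 0 free, 0.012 bottomed. The spring gives 0.7 N at 0 rising by 0.35 N per mm to 4.9 N at the bottom.
- heater: Dry-block heater, a navy box 130 (x) x 170 (y) x 60 mm with an aluminium block 110 x 150 mm on it whose top is 80 mm above the bench; wells in the +x half of the block, plain strip in the -x half. Fixed. Origin: centre of its underside.
- spot: Flat aluminium disc, 36 mm across and 2 mm thick, fixed on the plain strip of the heater block, with a dark ring of 12 mm inner and 15.5 mm outer radius. Origin: centre of its underside.
- spot_top (a point): Centre of the ring, on the top face of the disc, 82 mm above the bench.
- tip_box: Bystander: frosted tip box 80 x 120 x 45 mm, loose. Origin: centre of its underside.
- bottle: Bystander: amber bottle 56 mm across, 120 mm tall, loose. Origin: centre of its underside.
- tube_rack: Bystander: orange tube rack 70 x 100 x 35 mm (41 mm with the tube caps), loose. Origin: centre of its underside.
There are look-alikes about, which are no part of the job. Several things look just like the stand: the one meant starts farthest to the robot's left.

How it is judged:
On the way, in this order (a step that is already met when the one before it is completed fails the run):
1. The selector rests at three dots and has been let go (value of joint dial between 1.05 and 1.35 rad and contact force between the fingers and reader below 0.3 N), for 0.3 s.
2. The probe is held clear of its stand (z of probe in the frame of stand above 0.085 m and contact force between probe and stand below 0.1 N and contact force between the fingers and probe above 2 N), for 0.2 s.
At the end, for the whole second after the job is handed in: Selector within 0.15 rad of three dots, let go. Probe held in the fingers, still, clear of the stand, within 0.15 rad of upright, tip on the disc within 8 mm of the ring centre, pushed in 2 to 10.5 mm with 0.8 to 6 N. Bystanders within 20 mm of their start (all of step 1 and horizontal distance between probe_end and spot_top below 0.008 m and angle between probe's own z axis and vertical below 0.15 rad and value of joint probe_tip between 0.002 and 0.0105 m and contact force between probe and spot between 0.8 and 6 N and contact force between the fingers and probe above 2 N and linear speed of probe below 0.02 m/s and contact force between probe and stand below 0.1 N and distance of each of tip_box, bottle, tube_rack from where it was at the start of the episode below 0.02 m); the arm keeps its last pose, push and grip.
It fails at once if The probe is pressed on the heater or its disc with more than 15 N (contact force between probe and spot above 15 N or contact force between probe and heater above 15 N).
It fails at once if The tip box is moved by more than 20 mm (distance of tip_box from where it was at the start of the episode above 0.02 m).
It fails at once if The bottle is moved by more than 20 mm (distance of bottle from where it was at the start of the episode above 0.02 m).
It fails at once if The tube rack is moved by more than 20 mm (distance of tube_rack from where it was at the start of the episode above 0.02 m).
It also fails if it takes over 54 s, if anything falls off the work surface, if the arm or the gripper's body presses on something with over 40 N, if the wrist force passes 120 N, or if a joint passes its speed limit or range.

## Working session

There is one attempt and no reset: what is moved stays moved. The work goes in short steps, Python scripts to look and compute and a tool call to move; the robot and the scene stay as the last step left them, time stands still between calls to the robot, and variables do not carry over. Pictures are saved under pics/ and viewed, and the job is handed in when it is done.

Besides the shell and the picture viewer there is one more tool, called after "Request:" in YAML: its name, and indented under it one key for each argument. move_arm: Moves the arm, as the interface text tells. Its arguments: {"type":"object","properties":{"targets":{"type":"array","items":{"type":"array","items":{"type":"number"}}},"squeeze":{"type":"number"}},"required":["targets"]}

```bash
ls; mkdir -p pics; python3 - <<'E'
from cell import env
import cv2
s=env.read_state()
print({k:(v if not hasattr(v,'tolist') else v.tolist()) for k,v in s.items()})
for n in("scene","top"):
    c=env.camera(n); cv2.imwrite(f"pics/{n}0.png",c["frame"][:,:,::-1]); print(n,c["K"],c["D"],c["world_to_cam"])
    for o in ("reader","stand","probe","heater","spot","tip_box","bottle","tube_rack","dial_grip"):
        try: print(o,[(round(r["conf"],2),list(map(int,r["rect"]))) for r in env.masks_of(o,n)])
        except Exception as e: print(o,e)
E
```

```text
pics
{'t': 0.0, 'q': [1.1983962678288067, 0.12448314136652285, 1.6516735793663824, 3.192853928616862e-05, 1.3674902172468324, -0.08258458630262494], 'joint_vel': [0.0012879209208579157, 0.0009345320664705311, -0.0014574405139456965, 0.0005294985948681457, -0.0012508289683939924, -0.0013532439737831174], 'joint_torque': [-0.00027593255254032556, -42.3613178730011, -36.545530557632446, -0.00014874202861392405, 0.006970591057324782, 1.0336561047097348e-05], 'ee_pos': [0.18559855438830922, 0.6224601088761631, 0.30266732430661286], 'tool_rot': [2.5180920884286233, 1.8767374456467503, -0.0027626250057539666], 'ft_force': [0.33404519386742887, -0.6580563769809952, -0.41864070180439755], 'moment': [0.024358019480334874, 0.041822140619946574, 0.008050607366628106], 'width': 0.08492692269441347}
scene [[395.13630611   0.         278.81513667]
 [  0.         395.13630611 216.94241148]
 [  0.           0.           1.        ]] [-0.10978049  0.          0.          0.          0.        ] [[-0.4853753   0.87427854 -0.0069179   0.28894274]
 [ 0.57407268  0.3127215  -0.75673365 -0.27783301]
 [-0.6
[... 700 characters left out ...]
03504403  0.          0.          0.          0.        ] [[ 0.01940639 -0.99978266 -0.00761785 -0.00174348]
 [-0.99517476 -0.01858287 -0.09634245  0.59798845]
 [ 0.09617995  0.00945075 -0.9953191   0.89569143]
 [ 0.          0.          0.          1.        ]]
reader [(0.7, [376, 264, 81, 65])]
stand [(0.95, [255, 307, 47, 47]), (0.76, [208, 261, 45, 38]), (0.76, [159, 304, 45, 39]), (0.72, [116, 234, 48, 39])]
probe [(0.82, [110, 242, 32, 18])]
heater [(0.74, [237, 171, 88, 72])]
spot [(0.53, [250, 206, 18, 23])]
tip_box [(0.67, [240, 101, 52, 42]), (0.53, [250, 207, 16, 23])]
bottle [(0.61, [414, 155, 37, 29])]
tube_rack [(0.67, [131, 146, 54, 37])]
dial_grip [(0.65, [399, 276, 28, 21])]
```

View pics/scene0.png

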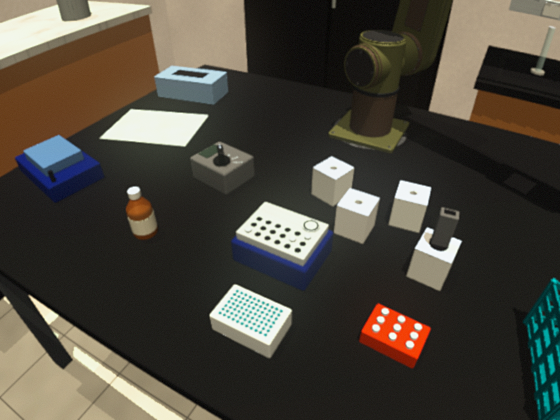

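View pics/top0.png

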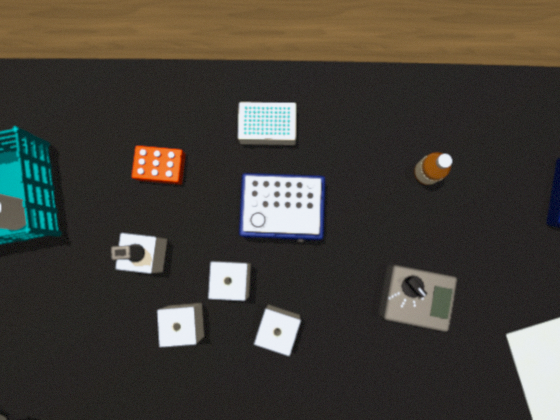

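The top view shows the four stand look-alikes at about (141,253), (229,281), (180,326) and (277,331). Robot-left is image-left, so the one meant is (141,253), which also holds the probe. The console is at (420,298), the heater at (283,207) with its ring at (258,219), and the bottle, tip box and rack are clear. I'll confirm in enlarged crops.

```bash
python3 - <<'E'
import cv2,numpy as np
t=cv2.imread("pics/top0.png"); s=cv2.imread("pics/scene0.png")
def cr(im,x,y,w,h,f): return cv2.resize(im[y:y+h,x:x+w],None,fx=f,fy=f,interpolation=cv2.INTER_CUBIC)
cv2.imwrite("pics/crop_a.png",np.hstack([cr(t,100,222,80,60,5),cr(t,380,258,80,60,5)]))
cv2.imwrite("pics/crop_b.png",np.hstack([cr(s,400,195,70,100,5),cr(s,185,135,80,100,5)[:, :400]]))
E
```

```text
(no output)
```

View pics/crop_a.png

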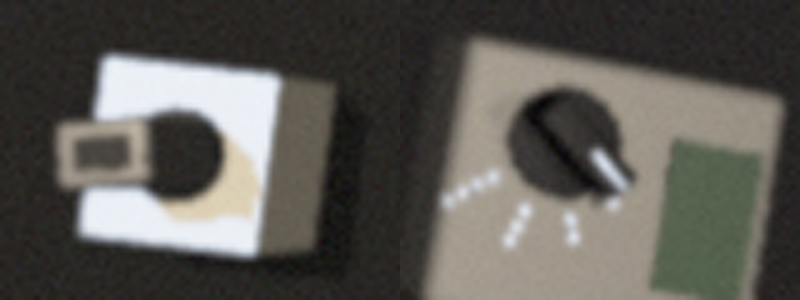

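View pics/crop_b.png

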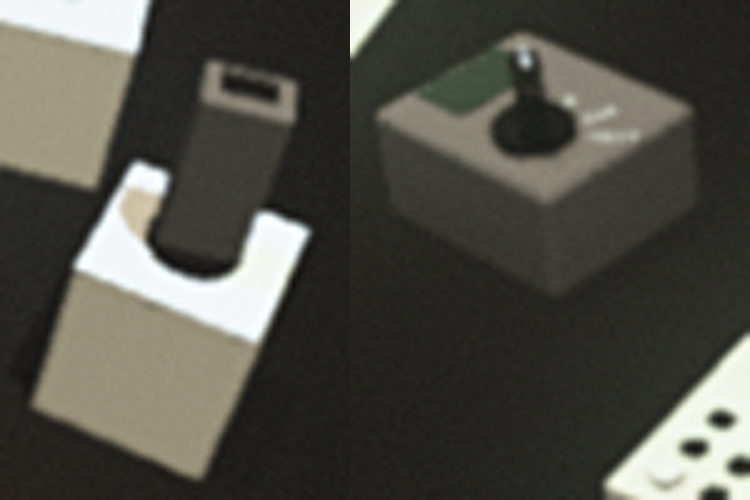

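The crop confirms it: the probe with its black collar stands in the leftmost stand (top, about (135,253)). The selector's white line is at the single dot (top, about (502,180) in the crop). Next I'll pick precise corners.

```bash
cat > h.py <<'E'
import cv2,numpy as np
def grid(im,x,y,w,h,f,step=5):
    c=cv2.resize(im[y:y+h,x:x+w],None,fx=f,fy=f,interpolation=cv2.INTER_CUBIC)
    c=cv2.convertScaleAbs(c,alpha=1.5,beta=15)
    for i in range(0,w):
        if (x+i)%step==0:
            X=int((i+.5)*f); cv2.line(c,(X,0),(X,c.shape[0]),(0,255,255) if (x+i)%10==0 else (0,120,0),1)
            if (x+i)%10==0: cv2.putText(c,str(x+i),(X+1,10),0,.38,(0,0,255),1)
    for j in range(0,h):
        if (y+j)%step==0:
            Y=int((j+.5)*f); cv2.line(c,(0,Y),(c.shape[1],Y),(0,255,255) if (y+j)%10==0 else (0,120,0),1)
            if (y+j)%10==0: cv2.putText(c,str(y+j),(1,Y-1),0,.38,(0,0,255),1)
    return c
E
python3 - <<'E'
from h import *
t=cv2.imread("pics/top0.png"); s=cv2.imread("pics/scene0.png")
cv2.imwrite("pics/g1.png",grid(t,370,255,95,80,8))
cv2.imwrite("pics/g2.png",grid(s,185,135,75,60,10))
cv2.imwrite("pics/g3.png",grid(t,230,165,100,85,7))
cv2.imwrite("pics/g4.png",grid(t,100,225,75,55,10))
E
```

```text
(no output)
```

View pics/g1.png

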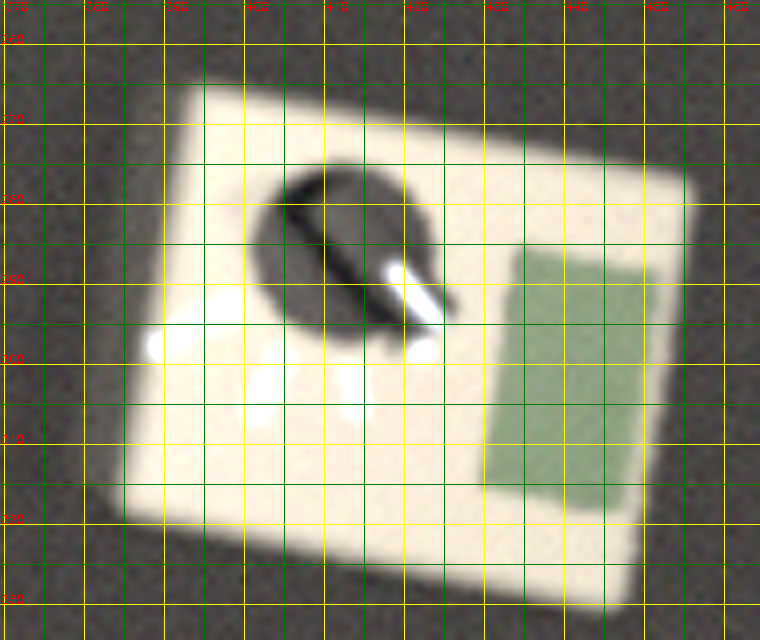

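View pics/g2.png

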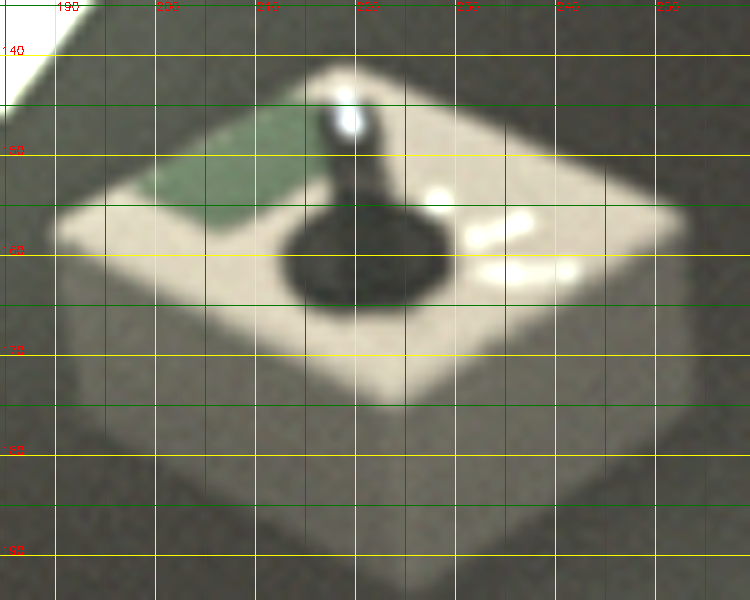

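View pics/g3.png

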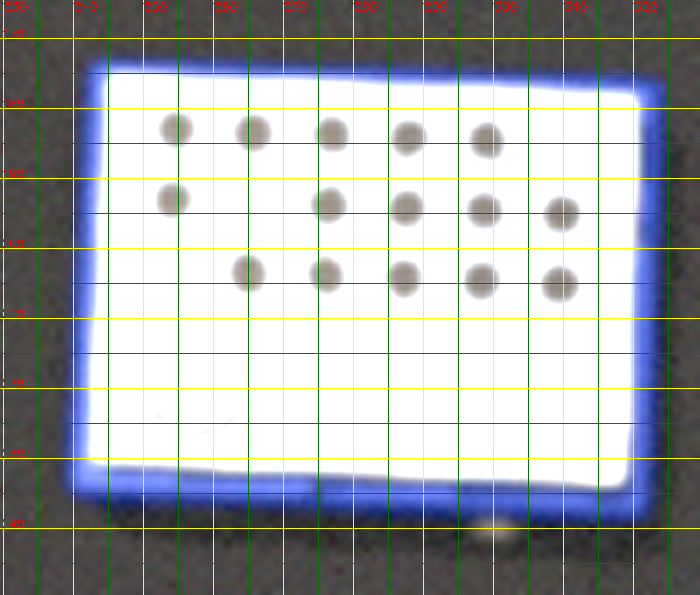

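View pics/g4.png

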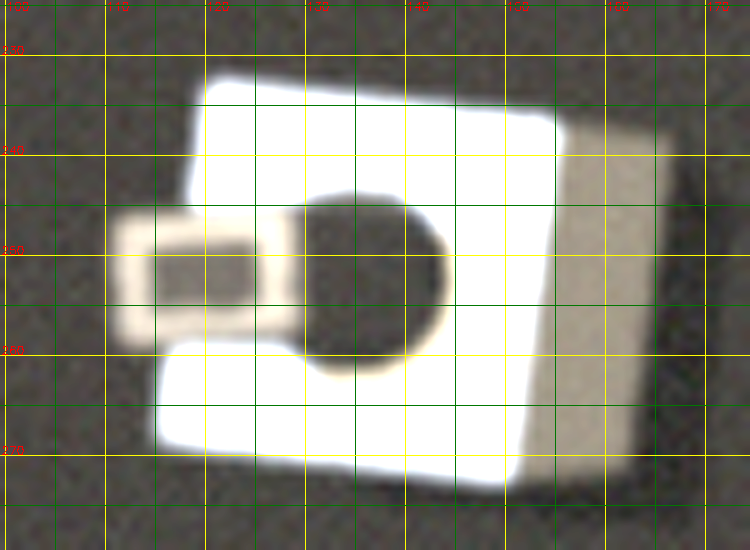

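```bash
python3 - <<'E'
from h import *
t=cv2.imread("pics/top0.png"); s=cv2.imread("pics/scene0.png")
def c(im,x,y,w,h,f):
    g=im[y:y+h,x:x+w].astype(float); g=np.clip((g-100)*255/155,0,255).astype(np.uint8)
    c=cv2.resize(g,None,fx=f,fy=f,interpolation=cv2.INTER_CUBIC)
    for i in range(0,w,5): cv2.line(c,(int((i+.5)*f),0),(int((i+.5)*f),h*f),(0,160,0),1);cv2.putText(c,str(x+i),(int((i+.5)*f),10),0,.35,(0,0,255),1)
    for j in range(0,h,5): cv2.line(c,(0,int((j+.5)*f)),(w*f,int((j+.5)*f)),(0,160,0),1);cv2.putText(c,str(y+j),(0,int((j+.5)*f)),0,.35,(0,0,255),1)
    return c
cv2.imwrite("pics/g5.png",np.hstack([c(t,240,200,35,35,11),c(s,295,210,35,35,11)]))
E
```

```text
(no output)
```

View pics/g5.png

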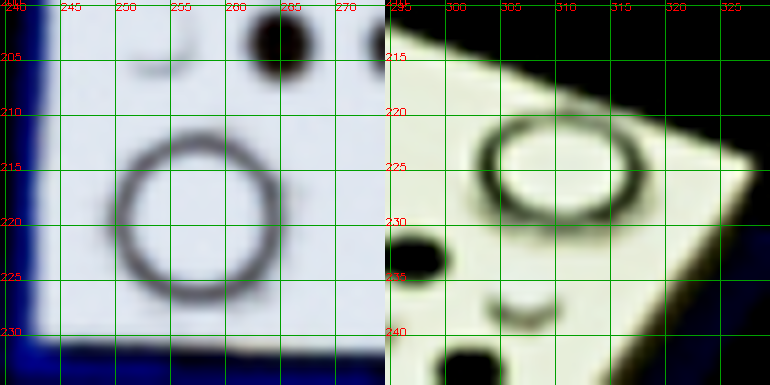

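```bash
cat > geo.py <<'E'
import numpy as np,cv2
from scipy.optimize import least_squares
CAM={'scene':(np.array([[395.13630611,0,278.81513667],[0,395.13630611,216.94241148],[0,0,1]]),np.array([-0.10978049,0,0,0,0]),np.array([[-0.4853753,0.87427854,-0.0069179,0.28894274],[0.57407268,0.3127215,-0.75673365,-0.27783301],[-0.65943261,-0.3712712,-0.65368672,1.24555407]])),
'top':(np.array([[444.66031362,0,287.07837835],[0,444.66031362,215.30295613],[0,0,1]]),np.array([-0.03504403,0,0,0,0]),np.array([[0.01940639,-0.99978266,-0.00761785,-0.00174348],[-0.99517476,-0.01858287,-0.09634245,0.59798845],[0.09617995,0.00945075,-0.9953191,0.89569143]]))}
def proj(n,P):
    K,D,M=CAM[n]; return cv2.projectPoints(np.asarray(P,float).reshape(-1,1,3),cv2.Rodrigues(M[:,:3])[0],M[:,3],K,D)[0].reshape(-1,2)
def ray(n,px,z):
    K,D,M=CAM[n]; u=cv2.undistortPoints(np.array([[px]],float),K,D)[0,0]
    d=M[:,:3].T@np.array([u[0],u[1],1]); c=-M[:,:3].T@M[:,3]; return c+d*(z-c[2])/d[2]
E
python3 - <<'E'
from geo import *
def fit(local,obs,x0):
    # local dict of cam-> list of (P,px)
    def w(p,P): c,s=np.cos(p[2]),np.sin(p[2]); P=np.array(P,float); return np.c_[p[0]+c*P[:,0]-s*P[:,1],p[1]+s*P[:,0]+c*P[:,1],P[:,2]]
    def f(p): return np.concatenate([(proj(n,w(p,[a for a,b in o]))-np.array([b for a,b in o])).ravel() for n,o in obs.items()])
    r=least_squares(f,x0); return r.x,np.round(r.fun.reshape(-1,2),1)
def rect(hx,hy,z): return [(hx,hy,z),(hx,-hy,z),(-hx,-hy,z),(-hx,hy,z)]
# order: +x+y(TL), +x-y(TR), -x-y(BR), -x+y(BL) in top image
R=rect(.055,.065,.065)
o={'top':list(zip(R,[(393.2,264.3),(456.6,277.3),(447.6,331.4),(383.9,319.3)])),
   'scene':list(zip(R,[(224,175.3),(189.7,157.5),(219,140.7),(253.3,156.7)]))}
for k in (['top'],['scene'],['top','scene']):
    x,r=fit(None,{a:o[a] for a in k},[.4,-.3,0]); print('reader',k,x,r.tolist())
c,s=np.cos(x[2]),np.sin(x[2]); d=np.array([x[0]+c*.02-s*.022,x[1]+s*.02+c*.022]); print('dial',d, 'line dir world deg now', np.degrees(np.pi+.9+x[2]))
for q in (0,.6,1.2,1.8):
    a=np.pi+.9-q+x[2]; print(q,np.degrees(a),proj('top',[[d[0]+.033*np.cos(a),d[1]+.033*np.sin(a),.065]]))
print('dial top',proj('top',[[*d,.075]]),proj('scene',[[*d,.075]]), 'line end', proj('top',[[d[0]+.02*np.cos(np.pi+.9+x[2]),d[1]+.02*np.sin(np.pi+.9+x[2]),.105]]))
S=rect(.035,.035,.08)
print('stand',fit(None,{'top':list(zip(S,[(120,232),(156,236.3),(150.5,273.5),(114.7,269)]))+[((.035,-.035,0),(166.7,238)),((-.035,-.035,0),(162.3,272))]},[.5,.3,0]))
H=rect(.012,.017,.16)
print('probe',fit(None,{'top':list(zip(H,[(110.7,245.7),(129.3,245.7),(129.3,259),(111,259)]))},[.5,.3,0]))
print('collar',ray('top',(134.5,252.7),.086))
print('spot',ray('top',(257.5,219.3),.082),ray('scene',(310.5,225.0),.082))
E
```

```text
reader ['top'] [ 0.43607768 -0.25597634 -0.17524482] [[-0.4, -0.3], [0.7, -0.7], [0.6, 0.8], [-0.9, 0.1]]
reader ['scene'] [ 0.43994681 -0.25407579 -0.18069266] [[-0.2, 0.2], [-1.3, 0.0], [0.2, -0.2], [1.3, -0.4]]
reader ['top', 'scene'] [ 0.43675429 -0.25588191 -0.17682206] [[-0.4, -0.7], [0.7, -0.9], [0.5, 0.5], [-1.0, -0.3], [0.1, -0.7], [-1.1, -0.7], [0.3, -0.9], [1.3, -1.2]]
dial [ 0.46031229 -0.23774299] line dir world deg now 221.4350436487415
0 221.4350436487415 [[422.22032903 298.23730697]]
0.6 187.0575759408921 [[413.22481256 302.20940053]]
1.2 152.6801082330427 [[403.47513179 300.28116797]]
1.8 118.30264052519331 [[396.40453635 293.13304469]]
dial top [[412.48399755 285.67188749]] [[221.56089895 158.95522989]] line end [[423.88726237 294.80856619]]
stand (array([ 0.51389082,  0.30532402, -0.09504673]), array([[ 0.5,  0.9],
       [-0.7,  0.6],
       [-0.2, -0.9],
       [ 0.6, -0.7],
       [-0.1,  0.7],
       [-0.2, -0.6]]))
probe (array([0.51334429, 0.30486048, 0.03547898]), array([[ 0.1,  0. ],
       [ 0.3, -0.2],
       [ 0.1, -0. ],
       [-0.5,  0.2]]))
collar [0.51366663 0.30486002 0.086     ]
spot [0.58383265 0.06691445 0.082     ] [0.58385835 0.06611159 0.082     ]
```

Both cameras agree to about 1 mm: dial axis (0.460,-0.238), bar at 41.4°, probe (0.513,0.305) with yaw 2°, and spot (0.584,0.0665). I'll travel high to the dial.

Request:
move_arm:
  targets:
    - [26,-27,0,0,0,-6,85]
    - [52,-54,0,0,0,-12,85]
    - [78,-81,0,0,0,-18,85]
    - [104,-108,0,0,0,-24,80]
    - [130,-135,0,0,0,-30,75]
    - [156,-162,0,0,0,-36,70]
    - [182,-189,0,0,0,-42,65]
    - [208,-216,0,0,0,-48,60]
    - [234,-243,0,0,0,-54,60]
    - [260,-270,0,0,0,-60,60]

```text
t: 1.83
ee_pos: [0.4467, 0.3514, 0.3042]
tool_rot: [-3.121, -0.358, -0.001]
ft_force: [0.6, -0.1, 0.7]
width: 0.0597
```

Request:
move_arm:
  targets:
    - [2,-37,0,0,0,-6,60]
    - [4,-74,0,0,0,-12,60]
    - [6,-111,0,0,0,-18,60]
    - [8,-148,0,0,0,-24,60]
    - [9,-185,0,0,0,-30,60]
    - [10,-222,0,0,0,-36,60]
    - [11,-259,0,0,0,-42,60]
    - [12,-296,0,0,0,-48,60]
    - [13,-333,0,0,0,-54,60]
    - [14,-370,0,0,0,-60,60]

```text
t: 2.67
ee_pos: [0.4604, -0.0203, 0.3046]
tool_rot: [-2.879, 1.257, -0.003]
ft_force: [-0.3, -0.6, 0.4]
width: 0.0603
```

```bash
cat > st.py <<'E'
from cell import env
import numpy as np
from scipy.spatial.transform import Rotation as R
def st():
    s=env.read_state(); m=R.from_rotvec(s['tool_rot']).as_matrix()
    print('t',round(s['t'],2),'pos',np.round(np.array(s['ee_pos'])*1e3,1),'yaw',round(np.degrees(np.arctan2(m[1,0],m[0,0])),2),'z',np.round(m[:,2],4),'F',np.round(s['ft_force'],2),'M',np.round(s['moment'],3),'w',round(s['width']*1e3,1),'q',np.round(s['q'],2))
    return s
E
python3 -c "
from st import *; st()"
```

```text
t 2.67 pos [460.4 -20.3 304.6] yaw -47.19 z [ 1.8e-03 -4.0e-04 -1.0e+00] F [-0.34 -0.58  0.39] M [ 0.03  -0.068 -0.057] w 60.3 q [-0.16 -0.31  2.06 -0.    1.4   0.66]
```

Request:
move_arm:
  targets:
    - [0,-38,-10,0,0,-1.4,60]
    - [0,-76,-20,0,0,-1.4,60]
    - [0,-114,-35,0,0,-1.4,60]
    - [0,-150,-50,0,0,-1.4,60]
    - [0,-186,-60,0,0,-1.4,60]
    - [0,-217.5,-70,0,0,-1.4,60]
    - [0,-217.5,-80,0,0,-1.4,60]
    - [0,-217.5,-80,0,0,-1.4,60]

```text
t: 3.33
ee_pos: [0.4592, -0.2387, 0.2222]
tool_rot: [-2.86, 1.296, 0.004]
ft_force: [-0.5, 0.3, 0.3]
width: 0.0603
```

```bash
python3 - <<'E'
from st import *; from h import *
st()
a=env.camera("top")["frame"][:,:,::-1].copy(); b=env.camera("scene")["frame"][:,:,::-1].copy()
cv2.imwrite("pics/d1.png",np.hstack([cv2.resize(a[220:360,340:480],None,fx=2.8,fy=2.8),cv2.resize(b[80:220,150:290],None,fx=2.8,fy=2.8)]))
E
```

```text
t 3.33 pos [ 459.2 -238.7  222.2] yaw -48.76 z [-0.0018  0.0021 -1.    ] F [-0.54  0.32  0.26] M [0.004 0.041 0.075] w 60.3 q [-0.58 -0.1   2.02  0.    1.23  0.27]
```

View pics/d1.png

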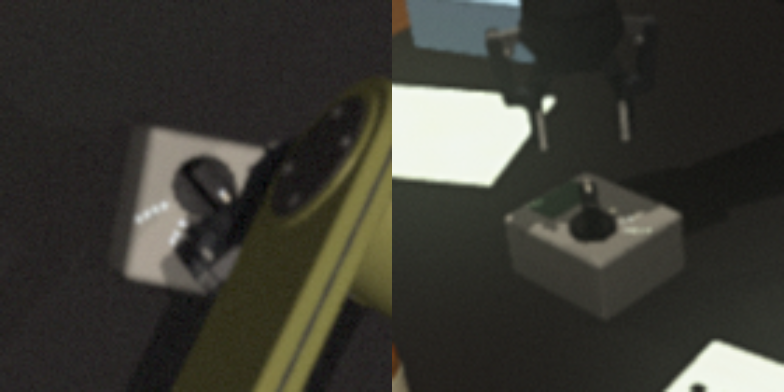

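The scene view shows the fingers straddling the bar, at crop (545,150) and (627,140) above the selector at (590,220), with the line still at one dot. I'll go down and close.

Request:
move_arm:
  targets:
    - [1,1,-25,0,0,0,60]
    - [1,1,-50,0,0,0,60]
    - [1,1,-65,0,0,0,60]
    - [1,1,-69,0,0,0,60]
    - [1,1,-69,0,0,0,40]
    - [1,1,-69,0,0,0,20]
    - [1,1,-69,0,0,0,8]
    - [1,1,-69,0,0,0,8]
    - [1,1,-69,0,0,0,8]
    - [1,1,-69,0,0,0,8]
  squeeze: 30

```text
t: 4.27
ee_pos: [0.462, -0.2366, 0.1573]
tool_rot: [-2.862, 1.292, -0.005]
ft_force: [-1.4, 3.0, 6.9]
width: 0.0136
```

```bash
python3 -c "
from st import *; st()"
```

```text
t 4.27 pos [ 462.  -236.6  157.3] yaw -48.6 z [ 3.2e-03 -1.0e-04 -1.0e+00] F [-1.38  2.99  6.89] M [ 0.427  0.178 -0.021] w 13.6 q [-0.58 -0.03  2.07  0.    1.1   0.27]
```

Gripped (width 13.6). Lifting about 4 mm relieves the upward force, then I turn clockwise.

Request:
move_arm:
  targets:
    - [0,0,4,0,0,0,8]
    - [0,0,4,0,0,-5,8]
    - [0,0,4,0,0,-10,8]
    - [0,0,4,0,0,-15,8]
    - [0,0,4,0,0,-20,8]
    - [0,0,4,0,0,-25,8]
    - [0,0,4,0,0,-30,8]
    - [0,0,4,0,0,-35,8]
    - [0,0,4,0,0,-40,8]

```text
t: 5.02
ee_pos: [0.4627, -0.2389, 0.1583]
tool_rot: [2.243, -2.197, 0.019]
ft_force: [13.9, -18.1, -27.4]
width: 0.0131
```

```bash
python3 -c "
from st import *; st()"
```

```text
t 5.02 pos [ 462.7 -238.9  158.3] yaw -88.81 z [ 0.0073 -0.0097 -0.9999] F [ 13.86 -18.08 -27.42] M [-2.645 -2.265  0.162] w 13.1 q [-0.58 -0.03  2.07 -0.    1.09  0.97]
```

Request:
move_arm:
  targets:
    - [0,0,0,0,0,-4,8]
    - [0,0,0,0,0,-9,8]
    - [0,0,0,0,0,-14,8]
    - [0,0,0,0,0,-19,8]
    - [0,0,0,0,0,-24,8]
    - [0,0,0,0,0,-29,8]
    - [0,0,0,0,0,-29,8]

```text
t: 5.6
ee_pos: [0.4627, -0.2412, 0.158]
tool_rot: [1.616, -2.686, 0.027]
ft_force: [2.3, -10.1, -8.4]
width: 0.0129
```

```bash
python3 -c "
from st import *; st()"
```

```text
t 5.6 pos [ 462.7 -241.2  158. ] yaw -117.95 z [ 0.003  -0.018  -0.9998] F [  2.28 -10.07  -8.36] M [-1.434 -0.272  0.094] w 12.9 q [-0.58 -0.02  2.06 -0.02  1.09  1.49]
```

Request:
move_arm:
  targets:
    - [0,1,0,0,0,0,20]
    - [0,2,0,0,0,0,40]
    - [0,2,0,0,0,0,60]
    - [0,2,0,0,0,0,60]
    - [0,2,0,0,0,0,60]

```text
t: 6.02
ee_pos: [0.4628, -0.239, 0.1584]
tool_rot: [1.616, -2.686, 0.027]
ft_force: [0.4, -0.2, 0.3]
width: 0.0603
```

Request:
move_arm:
  targets:
    - [0,0,25,0,0,0,60]
    - [0,0,50,0,0,0,60]
    - [0,0,85,0,0,0,60]
    - [0,0,120,0,0,0,60]
    - [-5,35,145,0,0,7,60]
    - [-5,70,145,0,0,14,60]
    - [-5,105,145,0,0,21,60]
    - [-5,140,145,0,0,28,60]

```text
t: 6.68
ee_pos: [0.4577, -0.0977, 0.3046]
tool_rot: [2.228, -2.214, 0.032]
ft_force: [1.3, 0.8, 0.6]
width: 0.0601
```

```bash
python3 - <<'E'
from st import *; from h import *
st()
a=env.camera("top")["frame"][:,:,::-1].copy(); b=env.camera("scene")["frame"][:,:,::-1].copy()
cv2.imwrite("pics/d2.png",np.hstack([cv2.resize(a[250:340,370:460],None,fx=4.2,fy=4.2),cv2.resize(b[120:210,175:265],None,fx=4.2,fy=4.2)]))
cv2.imwrite("pics/d2full.png",a)
E
```

```text
t 6.68 pos [457.7 -97.7 304.6] yaw -89.64 z [ 0.0139 -0.0149 -0.9998] F [1.28 0.82 0.63] M [ 0.003 -0.009  0.016] w 60.1 q [-0.32 -0.3   2.05 -0.01  1.38  1.25]
```

View pics/d2.png

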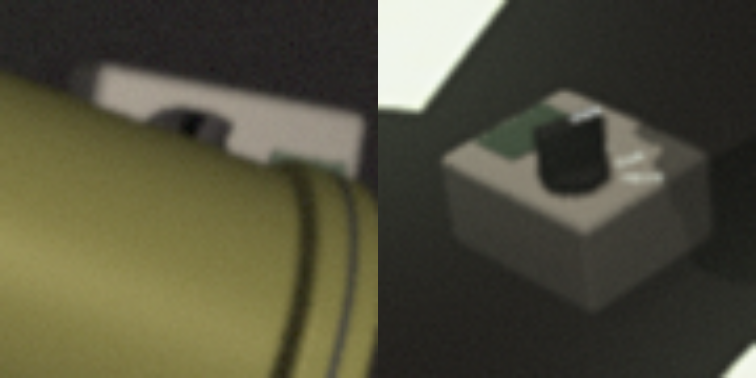

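Request:
move_arm:
  targets:
    - [5,36,10,0,0,7,60]
    - [10,72,10,0,0,14,60]
    - [15,108,10,0,0,21,60]
    - [20,144,10,0,0,28,60]
    - [25,180,10,0,0,35,60]
    - [30,216,10,0,0,42,60]
    - [35,252,10,0,0,49,60]
    - [40,288,10,0,0,56,60]
    - [45,324,10,0,0,63,60]
    - [50,355,10,0,0,70,60]

```text
t: 7.62
ee_pos: [0.5077, 0.2616, 0.3137]
tool_rot: [-3.088, 0.521, -0.024]
ft_force: [-0.3, -0.2, 0.2]
width: 0.0601
```

```bash
python3 - <<'E'
from st import *; from h import *
s=st()
a=env.camera("top")["frame"][:,:,::-1].copy(); b=env.camera("scene")["frame"][:,:,::-1].copy()
cv2.imwrite("pics/d3.png",np.hstack([grid(a,370,255,95,80,4,10),grid(b,185,135,90,80,4,10)]))
m=R.from_rotvec(s['tool_rot'])
tgt=R.from_matrix(np.array([[np.cos(.035),np.sin(.035),0],[np.sin(.035),-np.cos(.035),0],[0,0,-1]]).T.T)
print('rotvec deg to target',np.degrees((tgt*m.inv()).as_rotvec()), 'shift',np.array([513.3,304.9])-np.array(s['ee_pos'])[:2]*1e3)
from geo import *
d=np.array([.4603,-.2377]); 
for q in (.6,1.2,1.8):
    a=np.pi+.9-q-.1768; print(q,proj('scene',[[*(d+r*np.array([np.cos(a),np.sin(a)])),.105] for r in (.005,.02)]).tolist(),proj('top',[[*(d+r*np.array([np.cos(a),np.sin(a)])),.105] for r in (.005,.02)]).tolist())
E
```

```text
t 7.62 pos [507.7 261.6 313.7] yaw -19.17 z [ 0.017   0.0076 -0.9998] F [-0.29 -0.18  0.18] M [-0.011 -0.012 -0.054] w 60.1 q [ 0.38 -0.06  1.83  0.    1.36  0.72]
rotvec deg to target [-0.60765186  0.88258346 21.16544013] shift [ 5.57832425 43.33470717]
0.6 [[221.36152164384058, 147.57347597479898], [224.24402284198356, 144.6516206014726]] [[417.1442800245171, 289.3147342841987], [418.16298457877133, 297.33223784521846]]
1.2 [[222.20456233654085, 147.956110803686], [227.61429441817165, 146.15536940668153]] [[415.60113050670947, 289.009943026962], [411.98158601206524, 296.1109702385015]]
1.8 [[222.41578682401922, 148.551968157719], [228.51004796461342, 148.52410027053443]] [[414.47878329100615, 287.87951165029835], [407.49086395091865, 291.5800960004001]]
```

View pics/d3.png

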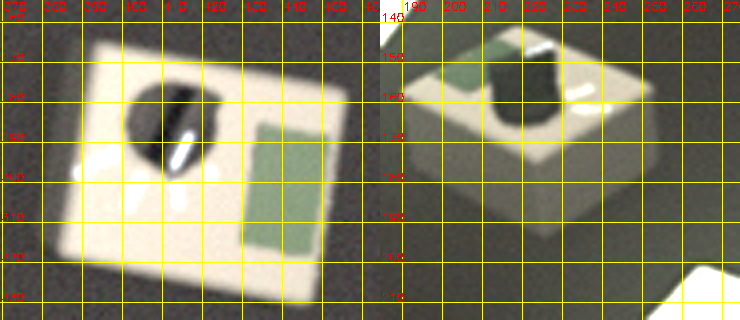

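The selector line points at three dots: top (417,288)→(412.7,297.7), which matches the 1.2 rad prediction. Next is aligning over the probe.

Request:
move_arm:
  targets:
    - [2,12,0,-0.2,0.3,6,60]
    - [4,24,0,-0.4,0.6,12,60]
    - [5,36,0,-0.6,0.9,18,60]
    - [5.6,43.3,0,-0.6,0.9,21.2,60]
    - [5.6,43.3,-20,-0.6,0.9,21.2,60]
    - [5.6,43.3,-40,-0.6,0.9,21.2,60]
    - [5.6,43.3,-40,-0.6,0.9,21.2,60]

```text
t: 8.3
ee_pos: [0.5121, 0.3045, 0.2687]
tool_rot: [3.138, 0.052, -0.013]
ft_force: [-0.8, -0.9, -0.6]
width: 0.0601
```

```bash
python3 - <<'E'
from st import *; from h import *
s=st()
a=env.camera("top")["frame"][:,:,::-1].copy(); b=env.camera("scene")["frame"][:,:,::-1].copy()
cv2.imwrite("pics/p1.png",np.hstack([cv2.resize(a[190:310,70:190],None,fx=3.3,fy=3.3),cv2.resize(b[130:290,380:500],None,fx=3.3,fy=3.3)[:396]]))
E
```

```text
t 8.3 pos [512.1 304.5 268.7] yaw 1.91 z [-0.0081 -0.0033 -1.    ] F [-0.76 -0.94 -0.64] M [-0.028  0.001  0.013] w 60.1 q [0.45 0.03 1.81 0.   1.31 0.41]
```

View pics/p1.png

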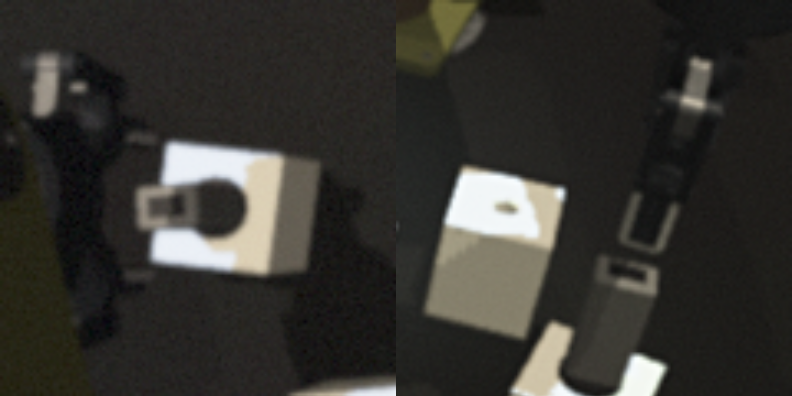

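The fingers straddle the handle evenly in both views (top crop fingers (140,138) and (140,272) about the handle at (168,207)). Descending now.

Request:
move_arm:
  targets:
    - [1,0.4,-20,0.1,-0.2,0,60]
    - [1,0.4,-40,0.1,-0.2,0,60]
    - [1,0.4,-58,0.1,-0.2,0,60]
    - [1,0.4,-68,0.1,-0.2,0,60]
    - [1,0.4,-68,0.1,-0.2,0,60]
    - [1,0.4,-68,0.1,-0.2,0,40]

```text
t: 8.9
ee_pos: [0.5148, 0.3055, 0.2056]
tool_rot: [-3.14, -0.052, -0.002]
ft_force: [0.6, 0.3, -0.7]
width: 0.0491
```

```bash
python3 - <<'E'
from st import *; from h import *
s=st()
a=env.camera("top")["frame"][:,:,::-1].copy(); b=env.camera("scene")["frame"][:,:,::-1].copy()
st()
cv2.imwrite("pics/p2.png",np.hstack([cv2.resize(a[190:310,70:190],None,fx=3.3,fy=3.3),cv2.resize(b[130:290,380:500],None,fx=3.3,fy=3.3)[:396]]))
E
```

```text
t 8.9 pos [514.8 305.5 205.6] yaw 1.89 z [ 0.0011  0.0013 -1.    ] F [ 0.55  0.35 -0.67] M [-0.016 -0.016  0.002] w 49.1 q [0.45 0.09 1.86 0.   1.19 0.41]
t 9.0 pos [515.3 306.  206.8] yaw 1.91 z [ 0.0033  0.0024 -1.    ] F [ 0.28 -0.72  0.55] M [ 0.032 -0.037  0.031] w 40.1 q [0.45 0.09 1.85 0.   1.19 0.41]
```

View pics/p2.png

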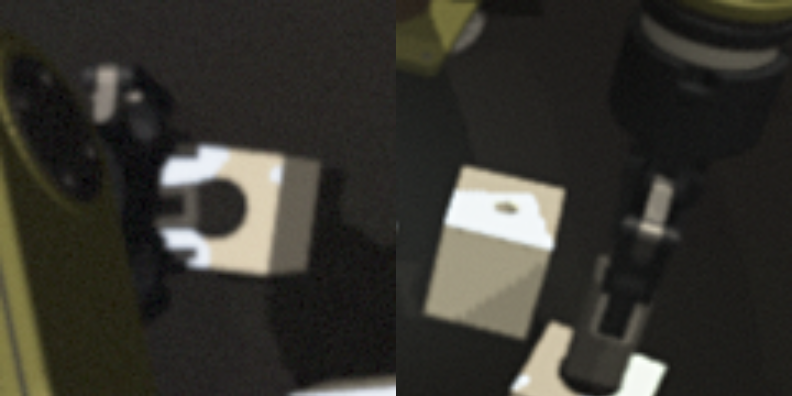

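Request:
move_arm:
  targets:
    - [-1,-0.7,-5,0,0,0,40]
    - [-1,-0.7,-5,0,0,0,30]
    - [-1,-0.7,-5,0,0,0,15]
    - [-1,-0.7,-5,0,0,0,15]
    - [-1,-0.7,-5,0,0,0,15]
    - [-1,-0.7,-5,0,0,0,15]
    - [-1,-0.7,-5,0,0,0,15]
  squeeze: 40

```text
t: 9.58
ee_pos: [0.5144, 0.3054, 0.2023]
tool_rot: [-3.138, -0.052, -0.006]
ft_force: [-1.1, 0.5, 2.7]
width: 0.0233
```

```bash
python3 -c "
from st import *; st()"
```

```text
t 9.58 pos [514.4 305.4 202.3] yaw 1.91 z [ 0.0037  0.0028 -1.    ] F [-1.1   0.46  2.71] M [-0.003  0.214 -0.003] w 23.3 q [0.45 0.09 1.86 0.   1.18 0.41]
```

Request:
move_arm:
  targets:
    - [0,0,10,0,0,0,15]
    - [0,0,22,0,0,0,15]
    - [0,0,36,0,0,0,15]
    - [0,0,52,0,0,0,15]
    - [0,0,68,0,0,0,15]
    - [0,0,84,0,0,0,15]
    - [0,0,100,0,0,0,15]
    - [0,0,120,0,0,0,15]
    - [0,0,130,0,0,0,15]
    - [0,0,130,0,0,0,15]

```text
t: 10.42
ee_pos: [0.5156, 0.3059, 0.3372]
tool_rot: [-3.135, -0.052, -0.017]
ft_force: [0.6, -0.6, -0.8]
width: 0.0232
```

Request:
move_arm:
  targets:
    - [0,0,0,0,0,0,15]
    - [0,0,0,0,0,0,15]
    - [0,0,0,0,0,0,15]
    - [0,0,0,0,0,0,15]

```text
t: 10.75
ee_pos: [0.5152, 0.3057, 0.3357]
tool_rot: [-3.136, -0.052, -0.013]
ft_force: [-0.1, 0.3, -1.4]
width: 0.023
```

```bash
python3 - <<'E'
from st import *; from h import *
s=st()
a=env.camera("top")["frame"][:,:,::-1].copy(); b=env.camera("scene")["frame"][:,:,::-1].copy()
st()
cv2.imwrite("pics/p3.png",np.hstack([cv2.resize(a[160:340,50:230],None,fx=2.2,fy=2.2),cv2.resize(b[60:300,350:530],None,fx=2.2,fy=2.2)[:396]]))
E
```

```text
t 10.75 pos [515.2 305.7 335.7] yaw 1.91 z [ 0.0085  0.005  -1.    ] F [-0.12  0.28 -1.4 ] M [-0.052  0.035  0.001] w 23.0 q [ 0.45 -0.01  1.74  0.    1.41  0.41]
t 10.85 pos [515.3 305.8 336. ] yaw 1.91 z [ 0.0088  0.0051 -0.9999] F [ 0.92 -0.75 -2.49] M [0.029 0.015 0.006] w 23.5 q [ 0.45 -0.01  1.74  0.    1.41  0.41]
```

View pics/p3.png

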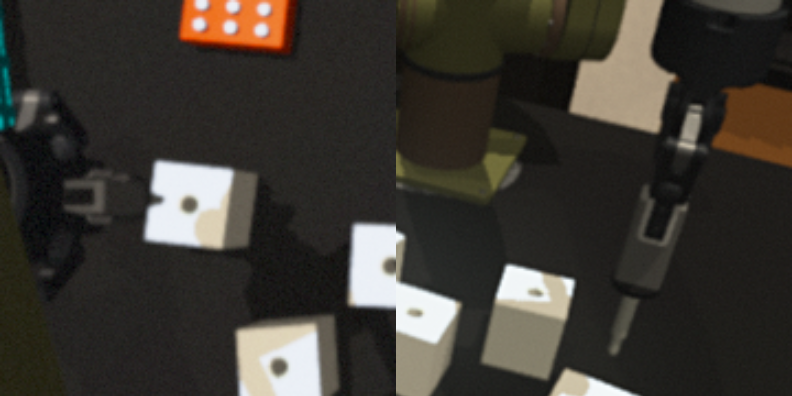

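The probe is out and upright in the fingers: the scene crop shows the tip at (613,350), and the stand is empty in the top view. I'll carry it over to the heater.

Request:
move_arm:
  targets:
    - [7,-22,0,0.1,0.2,0,15]
    - [14,-48,0,0.2,0.4,0,15]
    - [21,-74,0,0.2,0.5,0,15]
    - [28,-100,0,0.2,0.5,0,15]
    - [36,-126,0,0.2,0.5,0,15]
    - [44,-152,0,0.2,0.5,0,15]
    - [52,-178,0,0.2,0.5,0,15]
    - [60,-204,0,0.2,0.5,0,15]
    - [66,-228,0,0.2,0.5,0,15]
    - [68.5,-239,0,0.2,0.5,0,15]

```text
t: 11.68
ee_pos: [0.5842, 0.0642, 0.3354]
tool_rot: [-3.134, -0.048, 0.001]
ft_force: [0.3, 0.3, -1.1]
width: 0.0236
```

Request:
move_arm:
  targets:
    - [0,0,-8,0,0,0,15]
    - [0,0,-16,0,0,0,15]
    - [0,0,-24,0,0,0,15]
    - [0,0,-24,0,0,0,15]
    - [0,0,-24,0,0,0,15]

```text
t: 12.1
ee_pos: [0.5834, 0.0653, 0.3097]
tool_rot: [-3.133, -0.051, 0.005]
ft_force: [-0.4, -0.2, -1.9]
width: 0.0233
```

```bash
python3 - <<'E'
from st import *; from h import *
from geo import proj
s=st()
a=env.camera("top")["frame"][:,:,::-1].copy(); b=env.camera("scene")["frame"][:,:,::-1].copy()
st()
cv2.imwrite("pics/s1.png",np.hstack([grid(a,220,160,70,80,5,10),grid(b,270,170,80,80,5,10)]))
m=R.from_rotvec(s['tool_rot']).as_matrix()
p=np.array(s['ee_pos'])
for L in (.1923-.15,.1923-.07,.1923-.022,.1923): print(proj('scene',[p+m[:,2]*L]),proj('top',[p+m[:,2]*L]),p+m[:,2]*L)
E
```

```text
t 12.1 pos [583.4  65.3 309.7] yaw 1.86 z [-0.0035  0.0078 -1.    ] F [-0.44 -0.17 -1.88] M [ 0.016 -0.011 -0.025] w 23.3 q [ 0.02 -0.02  1.79  0.01  1.37 -0.02]
t 12.2 pos [584.1  65.1 311.4] yaw 1.85 z [-7.0e-04  7.8e-03 -1.0e+00] F [-0.02 -0.94 -0.85] M [ 0.001 -0.046 -0.009] w 23.3 q [ 0.02 -0.02  1.78  0.01  1.37 -0.02]
[[315.29584092 142.77914269]] [[249.42822685 209.16023471]] [0.58330136 0.06567411 0.26741891]
[[313.41469837 181.4567092 ]] [[253.32685662 214.42526048]] [0.58302493 0.06630037 0.18742184]
[[312.37813437 202.17267266]] [[255.30020862 217.08997548]] [0.58285908 0.06667613 0.13942359]
[[311.92490815 211.10729839]] [[256.1293242  218.20951931]] [0.58278307 0.06684835 0.1174244 ]
```

View pics/s1.png

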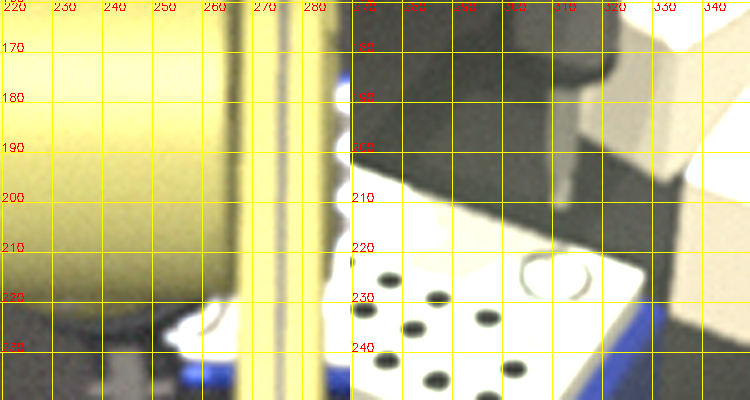

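The tip shows in the scene view at about (311,212), against a prediction of (312,211), which puts it above the ring at (310.5,225). The top view is blocked by the arm. I'll descend in stages.

Request:
move_arm:
  targets:
    - [0,0,-5,0,0,0,15]
    - [0,0,-11,0,0,0,15]
    - [0,0,-17,0,0,0,15]
    - [0,0,-23,0,0,0,15]
    - [0,0,-28,0,0,0,15]
    - [0,0,-31,0,0,0,15]
    - [0,0,-31,0,0,0,15]
    - [0,0,-31,0,0,0,15]

```text
t: 12.87
ee_pos: [0.584, 0.0651, 0.28]
tool_rot: [-3.133, -0.05, 0.002]
ft_force: [-0.2, -0.8, 0.0]
width: 0.0232
```

```bash
python3 - <<'E'
from st import *; from h import *
from geo import proj
s=st()
b=env.camera("scene")["frame"][:,:,::-1].copy()
s=st()
cv2.imwrite("pics/s2.png",grid(b,280,170,60,70,8,10))
m=R.from_rotvec(s['tool_rot']).as_matrix()
p=np.array(s['ee_pos'])
for L in (.1923-.07,.1923-.022,.1923): print(proj('scene',[p+m[:,2]*L]),p+m[:,2]*L)
E
```

```text
t 12.87 pos [584.   65.1 280. ] yaw 1.84 z [-0.0012  0.0078 -1.    ] F [-0.16 -0.78  0.02] M [-0.009 -0.012 -0.03 ] w 23.2 q [ 0.02  0.    1.82  0.01  1.32 -0.02]
t 12.92 pos [584.2  65.1 280.5] yaw 1.84 z [-5.0e-04  7.8e-03 -1.0e+00] F [-0.03  0.34 -0.52] M [ 0.024 -0.053 -0.03 ] w 23.2 q [ 0.02  0.    1.82  0.01  1.32 -0.02]
[[312.25419899 194.5559146 ]] [0.58413107 0.06603128 0.15817248]
[[311.24484001 214.29572361]] [0.58410722 0.06640453 0.11017394]
[[310.80362309 222.81695986]] [0.58409628 0.06657561 0.08817461]
```

View pics/s2.png

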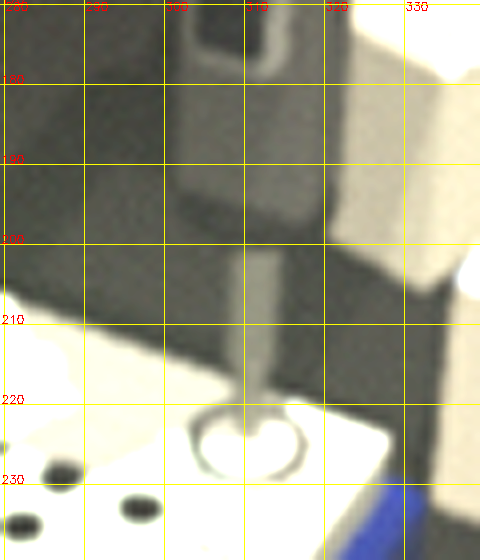

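The scene view shows the tip end at about (310,224), just above the ring centre at (310.5,225), with roughly 5–6 mm to go. I'll press gently.

Request:
move_arm:
  targets:
    - [0,0,-2,0,0,0,15]
    - [0,0,-4,0,0,0,15]
    - [0,0,-6,0,0,0,15]
    - [0,0,-7.5,0,0,0,15]
    - [0,0,-9,0,0,0,15]
    - [0,0,-9,0,0,0,15]
    - [0,0,-9,0,0,0,15]

```text
t: 13.5
ee_pos: [0.5843, 0.0651, 0.2717]
tool_rot: [-3.133, -0.05, 0.0]
ft_force: [0.2, 0.2, -0.2]
width: 0.0234
```

```bash
cat > chk.py <<'E'
import sys
from st import *; from h import *
from geo import proj
F=[];Z=[]
for i in range(int(sys.argv[2])):
    c=env.camera("scene"); s=env.read_state(); F.append(s['ft_force']); Z.append(s['ee_pos'])
s=st(); print('meanF',np.mean(F,0),np.std(F,0),'meanpos',np.mean(Z,0)*1e3,np.std(Z,0)*1e3)
b=c["frame"][:,:,::-1].copy()
cv2.imwrite(sys.argv[1],grid(b,280,170,60,70,8,10))
m=R.from_rotvec(s['tool_rot']).as_matrix(); p=np.mean(Z,0)
print('free tip',(p+m[:,2]*.1923)*1e3)
for L in (.1923-.07,.1923-.022,): print(proj('scene',[p+m[:,2]*L]),p+m[:,2]*L)
print('collar', [proj('scene',[p+m@np.array([0,0,.1923-l])]) for l in (.076,.07)])
E
python3 chk.py pics/s3.png 6
```

```text
t 13.8 pos [584.3  65.1 271.7] yaw 1.84 z [-1.0e-04  7.8e-03 -1.0e+00] F [-0.73 -0.05  0.13] M [-0.    -0.037  0.027] w 23.7 q [ 0.02  0.01  1.82  0.01  1.31 -0.02]
meanF [-0.50628316  0.19444579  0.32611432] [0.19693825 0.31151316 0.30325967] meanpos [584.29039429  65.07179056 271.75384417] [0.01490498 0.01414475 0.05985111]
free tip [584.2697748   66.57067418  79.45968689]
[[311.99573682 198.29417369]] [0.58427728 0.06602506 0.14945756]
[[310.99716105 217.74754721]] [0.58427213 0.0663992  0.10145902]
collar [array([[312.12517021, 195.74777096]]), array([[311.99573682, 198.29417369]])]
```

View pics/s3.png

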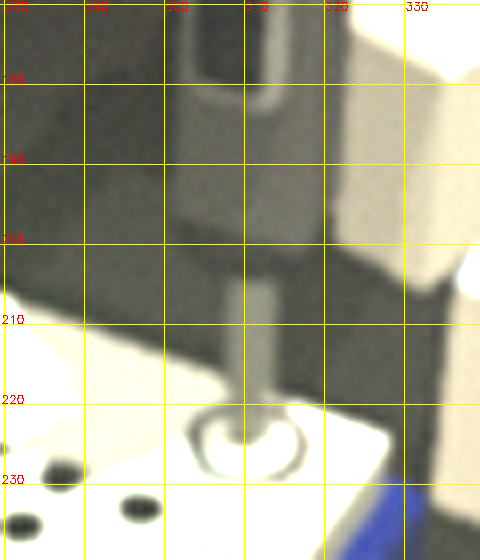

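Request:
move_arm:
  targets:
    - [0,0,-1,0,0,0,15]
    - [0,0,-2,0,0,0,15]
    - [0,0,-3,0,0,0,15]
    - [0,0,-3.7,0,0,0,15]
    - [0,0,-3.7,0,0,0,15]
    - [0,0,-3.7,0,0,0,15]

```text
t: 14.3
ee_pos: [0.5843, 0.0651, 0.2681]
tool_rot: [-3.133, -0.05, -0.0]
ft_force: [-0.8, -0.1, 0.8]
width: 0.0236
```

```bash
python3 chk.py pics/s4.png 10
```

```text
t 14.8 pos [584.3  65.1 268. ] yaw 1.84 z [-0.      0.0078 -1.    ] F [-0.31  0.03  2.23] M [ 0.004  0.069 -0.04 ] w 23.2 q [ 0.02  0.01  1.83  0.01  1.3  -0.02]
meanF [-0.41224488 -0.02854073  1.59050383] [0.56009005 0.32586228 0.45726758] meanpos [584.30897155  65.06798673 268.04146052] [0.00923628 0.0120477  0.03898527]
free tip [584.29947347  66.55939143  75.74724422]
[[311.89213879 199.85822337]] [0.58430293 0.0660165  0.14574514]
[[310.89803994 219.18912805]] [0.58430056 0.06638877 0.09774658]
collar [array([[312.02099381, 197.32804413]]), array([[311.89213879, 199.85822337]])]
```

View pics/s4.png

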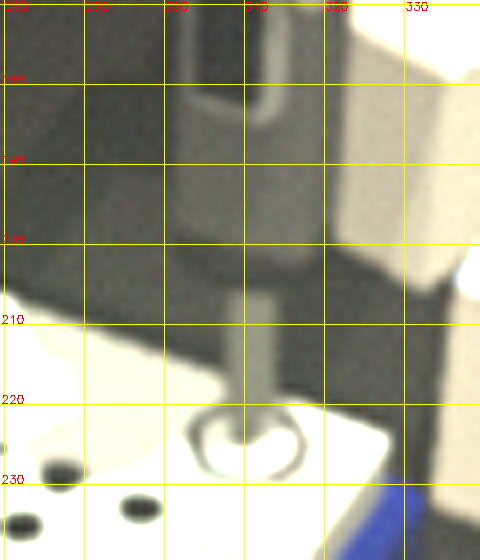

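Force and kinematics agree: about 2.9 N on the tip and about 6.2 mm of push. The tip is at (310,225), the ring centre. One last check of the selector and bystanders before handing in.

```bash
python3 - <<'E'
from st import *; import cv2
b=env.camera("scene")["frame"][:,:,::-1].copy(); cv2.imwrite("pics/fin.png",b)
for o in ("tip_box","bottle","tube_rack"): print(o,[(round(r["conf"],2),list(map(int,r["rect"]))) for r in env.masks_of(o,"scene")])
st()
E
```

```text
tip_box [(0.82, [208, 287, 86, 67])]
bottle [(0.72, [125, 188, 32, 51]), (0.2, [210, 284, 83, 71])]
tube_rack [(0.92, [358, 304, 68, 62])]
t 15.0 pos [584.3  65.1 267.9] yaw 1.84 z [-1.0e-04  7.8e-03 -1.0e+00] F [-0.24 -0.27  1.66] M [0.02  0.088 0.035] w 23.4 q [ 0.02  0.01  1.83  0.01  1.3  -0.02]
```

View pics/fin.png

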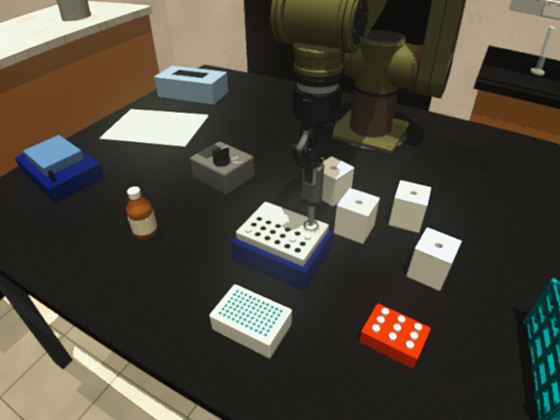

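The probe is upright on the ring at (311,225). The selector at (222,155) still shows three dots, the stand at (434,258) is empty, and the bystanders are where they were.

```bash
python3 -c "
from cell import env; print(env.job_done())"
```

```text
the job is handed in; nothing more can be done
None
```

I turned the selector to three dots and let go, then lifted the probe out of the leftmost stand. I pressed its tip onto the heater inside the ring and handed the job in at about 15 s, still holding the probe there. No verdict is reported back.

- **Selector:** after release, the white line in the top view matched the predicted direction for three dots to within about 3°. In the final picture it had not moved.
- **Tip position:** about 1 mm from the ring centre by arm position and in the scene view. The arm blocked the top view, so only one camera could check this at the end.
- **Tip push:** about 6.2 mm by arm position. The wrist force gave about 2.9 N on the tip, which corresponds to the same push, though the force reading is noisy by about 0.5 N.
- **Tilt and steadiness:** the tool was about 0.5° off vertical, and its position varied by less than 0.05 mm over half a second.
- **Bystanders:** the tip box, bottle and tube rack were within about 3 pixels of where they were first detected.

**Off plan:** the gripper stopped 4–5 mm higher than commanded on two descents. At the dial, my small lift while gripping caused a brief downward pull of 27 N and up to about 18 N sideways during the turn. I eased both off, and they stayed well under the 120 N wrist limit.

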